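# Fetch the cork from the case with sliding lids

### The job

The cork stopper lies under one of the two clear sliding lids of the wooden case: slide only that lid fully open past the other one, and leave the other lid shut. Take the cork out, lower it into the glass bowl and let go there, leaving the bowl standing where it is.

Things in the scene. Friction and masses are not known exactly. Their poses are not given: they have to be found in the camera images.
- case: wooden case 150 (x) x 330 (y) x 66 mm, fixed on a board over the sink. Origin: centre of underside; x away from the robot, y to its left end, z up. A cross wall at y = 0 parts two compartments, 138x157 mm inside, floor 4 mm thick. Long walls 6 mm thick; ends 46 mm high, lower than the lids. Left lid runs beneath the right. An open lid clears the outer 110 mm. A match box lies in the other compartment.
- left_lid_lip (a point): centre of the upright black lip (10 mm thick in y, 70 mm long in x, rising 22 mm from the panel's top) on the outer edge of the left lid, a clear 136x165x5 mm panel on the lower rails; panel top is 11 mm below this point. Shut, it is at y +0.152, z 0.064 m in the case's frame (starts up to 12 mm ajar). Slides towards -y, beneath the right lid, 110 mm to its stop, 1 N friction, stays put. Push or pinch the lip.
- right_lid_lip (a point): centre of the upright black lip (10 mm thick in y, 70 mm long in x, rising 22 mm from the panel's top) on the outer edge of the right lid, a clear 136x165x5 mm panel on the upper rails; panel top is 11 mm below this point. Shut, it is at y -0.152, z 0.073 m in the case's frame (starts up to 12 mm ajar). Slides towards +y, above the left lid, 110 mm to its stop, 1 N friction, stays put. Push or pinch the lip.
- cork_mid (a point): centre (half-way up) of the cork stopper: light brown, standing upright, 26 mm across, 31 mm tall, 12 g, on the floor of one compartment, 100 to 120 mm from the cross wall's centre and within 12 mm of the case's middle line.
- bowl: round clear glass bowl, 117 mm across the rim, 50 mm high, bottom 5 mm thick, walls flaring from a flat inside about 55 mm across; loose (0.35 kg), on the board, nearer to the robot than the case. Origin: centre of its underside, z up.

How it is judged:
On the way, in this order (a step that is already met when the one before it is completed fails the run):
1. the lid over the cork is slid at least 85 mm open while the cork is still in its compartment ((((y of cork_mid in the frame of case above 0 m and z of cork_mid in the frame of case below 0.045 m and x of cork_mid in the frame of case above -0.075 m) and y of left_lid_lip in the frame of case below 0.067 m) or ((y of cork_mid in the frame of case below 0 m and z of cork_mid in the frame of case below 0.045 m and x of cork_mid in the frame of case above -0.075 m) and y of right_lid_lip in the frame of case above -0.067 m))), for 0.1 s.
2. the cork is in the bowl's mouth, lowered (its middle less than 60 mm above the bowl's underside), still held by the fingers (horizontal distance between cork_mid and bowl below 0.045 m and z of cork_mid in the frame of bowl between 0 and 0.06 m and contact force between the fingers and cork above 0.3 N), for 0.05 s.
At the end, for the whole second after the job is handed in: The cork lies at rest in the bowl (within 45 mm of its axis, its middle less than 45 mm above the bowl's underside); the bowl stands upright within 30 mm of where it was; at most one lid is open, the other one shut to within 35 mm (horizontal distance between cork_mid and bowl below 0.045 m and z of cork_mid in the frame of bowl between 0 and 0.045 m and linear speed of cork below 0.03 m/s and angle between bowl's own z axis and vertical below 0.15 rad and distance of bowl from where it was at the start of the episode below 0.03 m and (not (y of left_lid_lip in the frame of case below 0.117 m) or not (y of right_lid_lip in the frame of case above -0.117 m))); the robot touches nothing.
It fails at once if the lid over the other compartment is opened more than 35 mm while the cork is in the case, or both lids are open more than 35 mm (((y of cork_mid in the frame of case above 0 m and z of cork_mid in the frame of case below 0.045 m and x of cork_mid in the frame of case above -0.075 m) and y of right_lid_lip in the frame of case above -0.117 m) or ((y of cork_mid in the frame of case below 0 m and z of cork_mid in the frame of case below 0.045 m and x of cork_mid in the frame of case above -0.075 m) and y of left_lid_lip in the frame of case below 0.117 m) or (y of left_lid_lip in the frame of case below 0.117 m and y of right_lid_lip in the frame of case above -0.117 m)).
It also fails if it takes over 50 s, if anything falls off the work surface, if the arm or the gripper's body presses on something with over 40 N, if the wrist force passes 120 N, or if a joint passes its speed limit or range.

### The arm

A 7-joint arm with a two-finger parallel gripper is mounted at the origin on a cart in front of the work surface, level with it; the furniture and walls round the work are solid. World frame = base frame: x ahead of the robot, y to its left, z up, the work surface at z = 0. Lengths are in m, angles in rad, forces in N, time in s.
With the tool pointing down it reaches from about 0.425 to 0.875 m from the base axis. Payload 8.4 kg.
Tool frame: the origin (TCP) lies at the very end of the fingers, on their centre line; the grasp point (between the pads) lies 19 mm behind it (manip.pinch_z is the distance from the TCP to the grasp point, in m); y points along the fingers, z is the direction in which the jaws open and shut, and the axes are right-handed (so a half turn about y gives the same grasp; the last joint's range is limited). The gripper opens to 85 mm and grips with 20 to 120 N. Pads are 22 mm wide; open, the fingers measure 114 mm over their backs; the gripper's body (76 mm by 85 mm) begins 54 mm behind the grasp point. The pads swing forward as they close: fully open they stand 13 mm farther back than shut.
Start: joints at [-1.396, 0.333, 0.04, 1.465, -0.013, 1.343, -0.059], TCP at [0.176, 0.626, 0.231] pointing down, gripper open.
Joint ranges: [-2.58, 2.58], [-0.38, 2.09], [-1.3, 1.39], [0.25, 2.4], [-1.5, 4.64], [0.08, 2.09], [-2.65, 2.65]. Speed limits (rad/s): [2.22, 2.22, 2.79, 2.79, 3.14, 3.14, 3.14].

### API

Orientations are given as a unit quaternion [x, y, z, w].
In Python, from bench import manip gives the robot as it stands. The module is installed in compiled form; this text tells all that it offers.
- The arm moves only by the tool play_rows, never from a script. Its arguments are lists of equal length, an entry for each row: "delta_pos": the shift along the world's x, y, z in m, a list of three; "twist": the turn, a rotation vector about the world's x, y, z in rad, a list of three. In form: {"delta_pos": [[tx, ty, tz], ...], "twist": [[wx, wy, wz], ...]}. A call has exactly 10 rows; each row shifts and turns the commanded pose from where the row before left it; what a row does not reach is not made up. A row lasts 1/10 s, in which the tool goes at most 50 mm and 8.59 degrees, less where a joint would pass 70% of its speed; a pose out of reach is approached as far as the arm can. A call with a gripper value outside its range is refused whole. "jaw" is the gripper's target within -1 to 1 (shut at 1, half-way at 0, fully open at -1), set as the call begins (left out, the last holds). The fingers move at their own pace and stop on an object; the grip force is fixed at half the most. Time passes only in rows, so rows that do not move let the fingers close, or fill a call up. It gives the time, the measured TCP pose, the force and the opening at its end, in the units of the state.
- manip.observe(): the state, without advancing time (a new reading comes with each control period).
- manip.read_camera(name): name is "side" or "top" or "wrist"; returns the picture (384x512x3 uint8, red, green, blue); there is no depth.
- manip.get_calibration(name): a dict with "fx", "fy", "cx", "cy" (pixels), "k1" (the pictures are not rectified: a ray, as slopes to the right and down, at radius r is drawn at 1 + k1 r^2 times it, then the intrinsics apply), "world_to_cam" (4x4, takes a point from world to camera coordinates); the wrist camera has in their place "mount" (4x4, takes a point from camera to tool coordinates, whose origin is the TCP and whose axes are the tool frame's). Camera axes: x right, y up, looking along -z (the intrinsics and any distortion apply to the point x, -y, -z); pixel columns grow to the right and rows downward; lengths in m; the calibration is good to about 2 mm. A picture is of the moment at which its call begins: read the wrist's pose just before it. get_calibration takes no time and is no camera call.
- manip.job_done(): hands the job in, once; it reports no verdict.
The state is a dict: "clock": time; "joint_positions": joint angles; "dq": joint speeds; "effort": joint torques, N m; "eef_pos": TCP position; "ee_rot": TCP orientation; "contact_force": force on the tool from outside, world axes, zero at the start; "wrist_torque": the same for the moment, N m; "finger_gap": finger opening in m.
Only numpy, scipy, OpenCV 4.12 (cv2) and the standard library are available. Lean on these libraries where they do the work, as an engineer would, in place of code of your own. Each camera call takes 0.05 s, during which the arm holds its last target.

## Working session

There is one attempt and no reset: what is moved stays moved. The work goes in short steps, Python scripts to look and compute and a tool call to move; the robot and the scene stay as the last step left them, time stands still between calls to the robot, and variables do not carry over. Pictures are saved under pics/ and viewed, and the job is handed in when it is done.

Besides the shell and the picture viewer there is one more tool, called after "Call:" as a command line: name --argument value ..., lists and objects as JSON in quotes. play_rows: Moves the arm, as the interface text tells. Its arguments: {"type":"object","properties":{"delta_pos":{"type":"array","items":{"type":"array","items":{"type":"number"}}},"twist":{"type":"array","items":{"type":"array","items":{"type":"number"}}},"jaw":{"type":"number"}},"required":["delta_pos","twist"]}

```bash
mkdir -p pics
cat > h.py <<'E'
import numpy as np, cv2, json
from bench import manip
from scipy.spatial.transform import Rotation as R
def save(name,fn):
    s=manip.observe(); im=manip.read_camera(name); cv2.imwrite('pics/'+fn,im[:,:,::-1]); 
    json.dump({'p':list(map(float,s['eef_pos'])),'q':list(map(float,s['ee_rot'])),'name':name},open('pics/'+fn+'.json','w'));return im,s
def cam_pose(name,p=None,q=None):
    c=manip.get_calibration(name)
    if name=='wrist':
        T=np.eye(4);T[:3,:3]=R.from_quat(q).as_matrix();T[:3,3]=p
        M=T@np.array(c['mount'])
    else: M=np.linalg.inv(np.array(c['world_to_cam']))
    return c,M
def ray(fn,u,v):
    j=json.load(open('pics/'+fn+'.json')); c,M=cam_pose(j['name'],j['p'],j['q'])
    a=np.array([(u-c['cx'])/c['fx'],(v-c['cy'])/c['fy']]); b=a.copy()
    for _ in range(30): b=a/(1+c['k1']*(b@b))
    d=M[:3,:3]@np.array([b[0],-b[1],-1]); return M[:3,3],d/np.linalg.norm(d)
def atz(fn,u,v,z):
    o,d=ray(fn,u,v); return o+d*(z-o[2])/d[2]
def tri(*obs):
    A=np.zeros((3,3));b=np.zeros(3);L=[ray(*o) for o in obs]
    for o,d in L:
        P=np.eye(3)-np.outer(d,d);A+=P;b+=P@o
    x=np.linalg.solve(A,b); return x,[np.linalg.norm((np.eye(3)-np.outer(d,d))@(x-o)) for o,d in L]
def proj(fn,X):
    j=json.load(open('pics/'+fn+'.json')); c,M=cam_pose(j['name'],j['p'],j['q'])
    x=np.linalg.inv(M)@np.append(X,1); a=np.array([x[0],-x[1]])/-x[2]; a=a*(1+c['k1']*(a@a)); return a[0]*c['fx']+c['cx'],a[1]*c['fy']+c['cy']
E
python3 - <<'E'
from h import *
for n in ['side','top','wrist']: save(n,n+'0.png'); print(n,cam_pose(n,[0,0,0],[0,0,0,1])[1].round(3).tolist())
s=manip.observe();print(s, manip.pinch_z)
E
```

```text
side [[-1.0, -0.005, 0.006, 0.563], [0.008, -0.49, 0.872, 0.647], [-0.002, 0.872, 0.49, 0.679], [0.0, 0.0, 0.0, 1.0]]
top [[-0.022, 0.995, -0.102, 0.471], [-1.0, -0.021, 0.008, -0.074], [0.005, 0.102, 0.995, 1.111], [0.0, 0.0, 0.0, 1.0]]
wrist [[-0.0, -0.946, -0.325, -0.085], [0.0, 0.325, -0.946, -0.143], [1.0, -0.001, 0.0, -0.0], [0.0, 0.0, 0.0, 1.0]]
{'clock': 0.15, 'joint_positions': array([-1.396219  ,  0.33377378,  0.03987704,  1.46605747, -0.01338965,
        1.34331882, -0.058543  ]), 'dq': array([-5.23188879e-04, -1.20986304e-03,  1.75163810e-05, -3.04333982e-03,
        9.42618929e-04,  2.03524992e-03, -3.82244535e-04]), 'effort': array([ 2.08593461e-03, -6.59044075e+01,  1.36706281e+00, -4.05866289e+01,
        1.69530627e-02,  9.73802438e-03, -4.66221638e-05]), 'eef_pos': array([0.17566946, 0.62543925, 0.23061458]), 'ee_rot': array([ 0.70094487, -0.09654183,  0.09648463, -0.70003334]), 'contact_force': array([ 0.02499825, -0.4324091 , -1.29029052]), 'wrist_torque': array([-0.04488687,  0.02613744, -0.02293988]), 'finger_gap': 0.08548432291555488} 0.0187
```

View pics/side0.png

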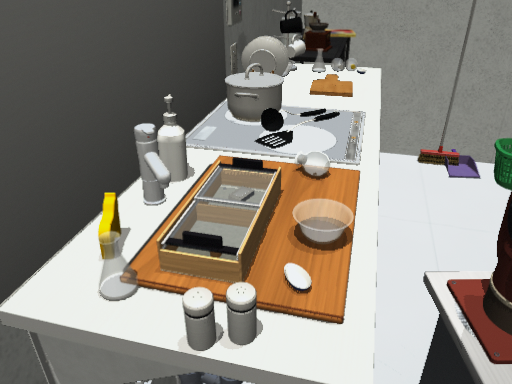

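View pics/top0.png

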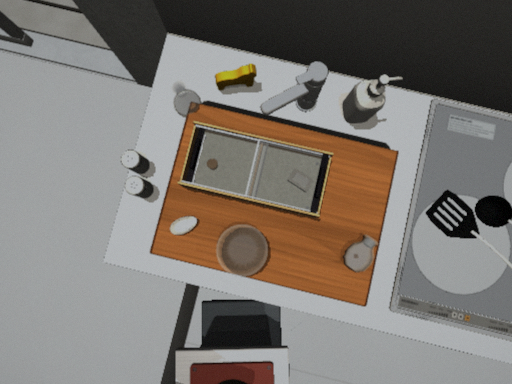

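View pics/wrist0.png

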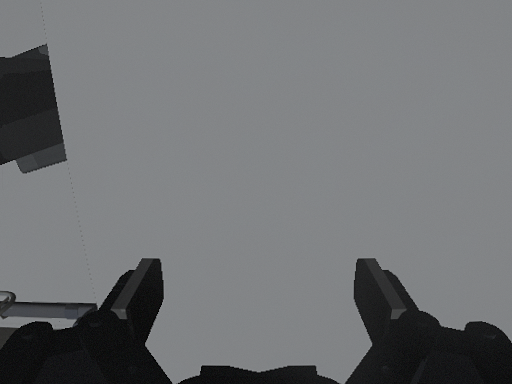

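The side view shows the case at about (220,220), with the near black lip at (202,243), the far one at (248,163) and the bowl at (322,222). In the top view the cork is in the image-left (+y, left) compartment at (212,164), and the match box is in the right one at (299,180). I'll zoom in next.

Run:
```python
import cv2
im=cv2.imread('pics/top0.png')[105:285,165:345]; cv2.imwrite('pics/top0z.png',cv2.resize(im,None,fx=3.33,fy=3.33,interpolation=cv2.INTER_CUBIC))
im=cv2.imread('pics/side0.png')[145:295,140:360]; cv2.imwrite('pics/side0z.png',cv2.resize(im,None,fx=3.6,fy=3.6,interpolation=cv2.INTER_CUBIC))
```

```text
(no output)
```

View pics/top0z.png

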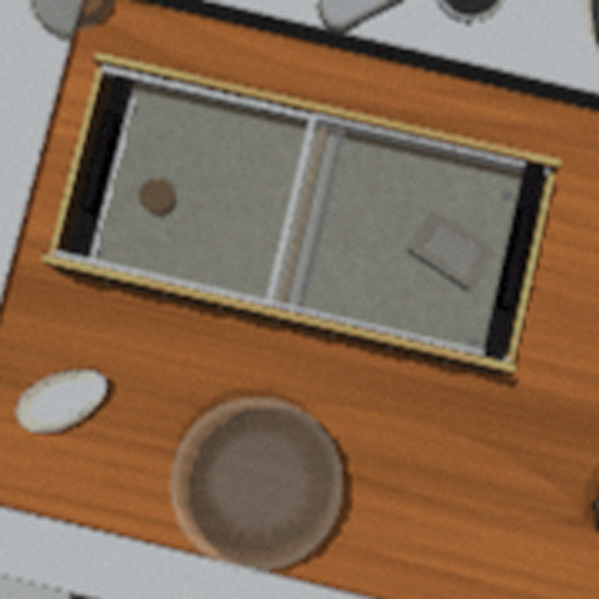

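View pics/side0z.png

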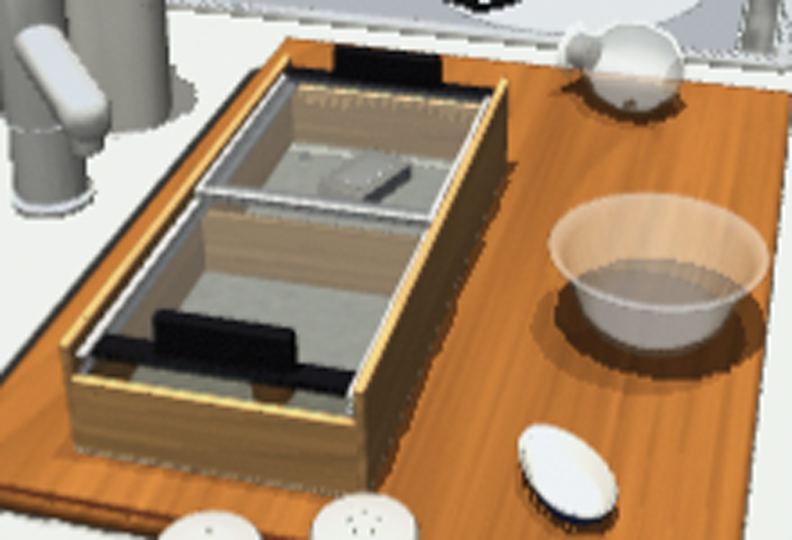

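Run:
```python
from h import *
t=lambda x,y:('top0.png',165+(x+.5)/3.33-.5,105+(y+.5)/3.33-.5)
s=lambda x,y:('side0.png',140+(x+.5)/3.6-.5,145+(y+.5)/3.6-.5)
P=[]
for n,a,b in [('NL',(46,262),(359,397)),('FL',(97,55),(64,347)),('NR',(514,377),(508,82)),('FR',(561,161),(288,60))]:
    x,e=tri(t(*a),s(*b)); P.append(x); print(n,x.round(4),np.round(e,4))
P=np.array(P); c=P.mean(0)
ax=(P[0]-P[2]+P[1]-P[3]);print('c',c,'yaw',np.degrees(np.arctan2(-ax[0],ax[1])),np.linalg.norm(P[0]-P[2]),np.linalg.norm(P[1]-P[0]))
# bowl rim left/right/centre
print('bowl',tri(t(259,482),s(659,243)), atz(*t(259,482),0.06),atz(*t(265,482),0.02))
print('cork',atz(*t(157,197),0.035), 'lips: top', )
# left lip in side
for q in [(156,312),(296,330),(158,340),(294,362)]: print(atz(*s(*q),c[2]-0.066+0.075), atz(*s(*q),c[2]-0.066+0.053))
```

```text
NL [0.5892 0.0974 0.2519] [0.0016 0.0016]
FL [0.7307 0.0616 0.2547] [0.0003 0.0003]
NR [ 0.5046 -0.2178  0.2553] [0.0022 0.0022]
FR [ 0.649  -0.2558  0.2538] [0.0006 0.0006]
c [ 0.61836921 -0.07864786  0.25392126] yaw -14.728661560622625 0.32637113105902443 0.14597914093783013
bowl (array([ 0.43529368, -0.04438027,  0.24414528]), [np.float64(0.00047931518799054193), np.float64(0.0004793151879905214)]) [ 0.42825714 -0.03826058  0.06      ] [ 0.42651165 -0.04201088  0.02      ]
cork [0.67110221 0.04555718 0.035     ] lips: top
[0.68927099 0.0448607  0.26292126] [0.69595212 0.01304346 0.24092126]
[0.62128561 0.0602433  0.26292126] [0.62437313 0.02923916 0.24092126]
[0.68497111 0.06767681 0.26292126] [0.69142495 0.03706559 0.24092126]
[0.62049837 0.0852699  0.26292126] [0.62354428 0.05558863 0.24092126]
```

Run:
```python
from h import *
from scipy.optimize import least_squares
t=lambda x,y:('top0.png',165+(x+.5)/3.33-.5,105+(y+.5)/3.33-.5)
s=lambda x,y:('side0.png',140+(x+.5)/3.6-.5,145+(y+.5)/3.6-.5)
C=[((-.075,.165),(46,262),(359,397)),((.075,.165),(97,55),(64,347)),((-.075,-.165),(514,377),(508,82)),((.075,-.165),(561,161),(288,60))]
def f(p):
    r=[]
    for (x,y),a,b in C:
        c,sn=np.cos(p[3]),np.sin(p[3])
        X=np.array([p[0]+c*x-sn*y,p[1]+sn*x+c*y,p[2]+.066])
        for o in (t(*a),s(*b)):
            r+=list(np.array(proj(o[0],X))-o[1:])
    return np.array(r)
S=least_squares(f,[.62,-.08,.19,-.25],x_scale=[.1,.1,.1,.1]);print(S.x,np.degrees(S.x[3]));print(f(S.x).round(2).reshape(4,4))
p=S.x
def w2c(X):
    d=np.array(X)[:2]-p[:2];c,sn=np.cos(p[3]),np.sin(p[3]);return np.array([c*d[0]+sn*d[1],-sn*d[0]+c*d[1],X[2]-p[2]])
X=atz(*t(157,197),p[2]+.025);print('cork',X,w2c(X))
for q in [(156,312),(296,330),(158,340),(294,362)]: print('lipL',w2c(atz(*s(*q),p[2]+0.075)), w2c(atz(*s(*q),p[2]+0.053)))
for q in [(335,46),(441,55),(333,78),(440,88)]: print('lipR',w2c(atz(*s(*q),p[2]+0.084)),w2c(atz(*s(*q),p[2]+0.062)))
for q in [(110,75),(75,240)]: print('lipLtop',w2c(atz(*t(*q),p[2]+0.075)))
st=manip.observe();m=R.from_quat(st['ee_rot']).as_matrix();print(m.round(3))
```

```text
[ 0.61859568 -0.07928138  0.18735165 -0.2573824 ] -14.74692548820973
[[-0.99 -0.29  1.63  0.17]
 [ 0.26 -0.98 -1.13  0.54]
 [ 0.79 -0.76  1.15  0.47]
 [ 0.89  0.23 -0.22 -0.27]]
cork [0.63813496 0.02591276 0.21235165] [-0.00788153  0.10670273  0.025     ]
lipL [0.03712384 0.13729057 0.075     ] [0.05168397 0.10822208 0.053     ]
lipL [-0.03263306  0.13485746  0.075     ] [-0.02175513  0.10566053  0.053     ]
lipL [0.02714412 0.15828927 0.075     ] [0.04117746 0.13032922 0.053     ]
lipL [-0.03977464  0.15889212  0.075     ] [-0.02927369  0.1309639   0.053     ]
lipR [ 0.03849557 -0.15481172  0.084     ] [ 0.05345105 -0.20028108  0.062     ]
lipR [-0.03029398 -0.15813752  0.084     ] [-0.01904978 -0.20378631  0.062     ]
lipR [ 0.02575035 -0.10999644  0.084     ] [ 0.04001822 -0.15304795  0.062     ]
lipR [-0.04095226 -0.1125519   0.084     ] [-0.03028309 -0.15574128  0.062     ]
lipLtop [0.05887536 0.15081824 0.075     ]
lipLtop [-0.05682847  0.14544226  0.075     ]
[[ 0.963 -0.     0.27 ]
 [-0.27  -0.001  0.963]
 [ 0.    -1.    -0.001]]
```

Call:
play_rows --delta_pos '[[0,0,0.05],[0,0,0.05],[0.028,-0.028,0.012],[0.028,-0.028,0.012],[0.028,-0.028,0.012],[0.028,-0.028,0.012],[0.028,-0.028,0.012],[0.028,-0.028,0.012],[0.028,-0.028,0.012],[0.028,-0.028,0.012]]' --twist '[[0,0,0],[0,0,0],[0,0,0.016],[0,0,0],[0,0,0],[0,0,0],[0,0,0],[0,0,0],[0,0,0],[0,0,0]]' --jaw 1

```text
clock: 1.15
eef_pos: [0.4006, 0.4004, 0.4277]
ee_rot: [0.701, -0.091, 0.091, -0.701]
contact_force: [0.4, 0.5, 0.5]
finger_gap: -0.0001
```

Call:
play_rows --delta_pos '[[0.028,-0.0265,0],[0.028,-0.0265,0],[0.028,-0.0265,0],[0.028,-0.0265,0],[0.028,-0.0265,0],[0.028,-0.0265,0],[0.028,-0.0265,0],[0.028,-0.0265,0],[0.028,-0.0265,0],[0.023,-0.0265,0]]' --twist '[[0,0,0],[0,0,0],[0,0,0],[0,0,0],[0,0,0],[0,0,0],[0,0,0],[0,0,0],[0,0,0],[0,0,0]]'

```text
clock: 2.15
eef_pos: [0.6758, 0.1357, 0.4265]
ee_rot: [0.701, -0.091, 0.091, -0.701]
contact_force: [0.6, 0.3, -0.2]
finger_gap: -0.0001
```

```bash
cat >> h.py <<'E'
P=np.array([0.6186,-0.0793,0.1874,-0.2574])
def w2c(X):
    d=np.array(X)[:2]-P[:2];c,sn=np.cos(P[3]),np.sin(P[3]);return np.array([c*d[0]+sn*d[1],-sn*d[0]+c*d[1],X[2]-P[2]])
def c2w(X):
    c,sn=np.cos(P[3]),np.sin(P[3]);return np.array([P[0]+c*X[0]-sn*X[1],P[1]+sn*X[0]+c*X[1],P[2]+X[2]])
def st():
    s=manip.observe();print('t',round(s['clock'],2),'tcp',s['eef_pos'].round(4),'case',w2c(s['eef_pos']).round(4),'F',s['contact_force'].round(1),'gap',round(s['finger_gap'],4))
    print(R.from_quat(s['ee_rot']).as_matrix().round(3).tolist())
E
python3 - <<'E'
from h import *
st(); save('wrist','w1.png')
im=cv2.imread('pics/w1.png')
cv2.imwrite('pics/w1z.png',cv2.resize(im,(800,600)))
for c in [(-.075,.165,.066),(.075,.165,.066),(-.075,-.165,.066),(.075,-.165,.066)]: print(np.array(proj('w1.png',c2w(c)))*1.5625)
E
```

```text
t 2.15 tcp [0.6758 0.1357 0.4265] case [0.0006 0.2225 0.2391] F [ 0.6  0.3 -0.2] gap -0.0001
[[0.967, -0.001, 0.255], [-0.255, -0.0, 0.967], [-0.001, -1.0, -0.001]]
[304.15742064 135.70837498]
[317.377285   371.83943829]
[-195.69941516  153.68057785]
[-132.75103043  365.5670166 ]
```

View pics/w1z.png

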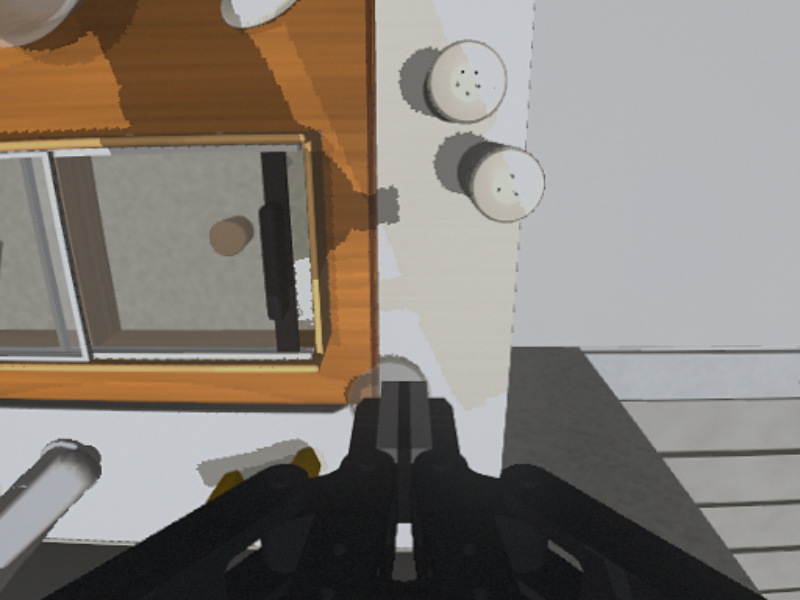

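The wrist view agrees with my case fit to within about 5 px of 800: the corners are at (308,137) and (322,368). The left lip is at (273,262), slightly ajar, and the cork is at (230,236) beneath that lid.

Run:
```python
from h import *
k=1.5625
w=lambda x,y:('w1.png',x/k-.2,y/k-.2)
t=lambda x,y:('top0.png',165+(x+.5)/3.33-.5,105+(y+.5)/3.33-.5)
x,e=tri(w(231,237),t(157,196));print('cork',x,w2c(x),e)
for q in [(308,137),(322,368)]: print('corner',w2c(atz(*w(*q),P[2]+.066)))
for q in [(263,205),(283,207),(270,318),(288,316)]: print('lip',w2c(atz(*w(*q),P[2]+.075)),w2c(atz(*w(*q),P[2]+.053)))
print('cork top',w2c(atz(*w(234,232),P[2]+.035)))
# lip triangulation: inner top corner far x/near x
s=lambda x,y:('side0.png',140+(x+.5)/3.6-.5,145+(y+.5)/3.6-.5)
for a,b in [((264,205),(296,332)),((270,318),(156,314))]:
    x,e=tri(w(*a),s(*b));print('lipcorner',w2c(x),e)
```

```text
cork [0.63708574 0.02505077 0.22034112] [-0.00868754  0.10561881  0.03294112] [np.float64(0.00028062667267412996), np.float64(0.00028062667267417967)]
corner [-0.07444076  0.16700652  0.066     ]
corner [0.07194017 0.16802435 0.066     ]
lip [-0.03686201  0.14035362  0.075     ] [-0.03346289  0.13447808  0.053     ]
lip [-0.03563498  0.15196103  0.075     ] [-0.03214789  0.14691759  0.053     ]
lip [0.0332238  0.13887926 0.075     ] [0.0416472  0.13289802 0.053     ]
lip [0.03187603 0.15024236 0.075     ] [0.04020281 0.14507571 0.053     ]
cork top [-0.0128027   0.10866085  0.035     ]
lipcorner [-0.03656542  0.14249883  0.07973022] [np.float64(0.001065938026651143), np.float64(0.001065938026651117)]
lipcorner [0.03475942 0.139128   0.07500201] [np.float64(0.0014832015246522348), np.float64(0.0014832015246522326)]
```

```bash
python3 - <<'E'
from h import *
for z in (0,.1,.15): print(w2c(atz('side0.png',117,290,z)),w2c(atz('w1.png',390/1.5625,378/1.5625,z)))
print('neck',[(w2c(x),e) for x,e in [tri(('side0.png',111,237),('top0.png',180,89))]])
E
python3 - <<'E'
import cv2
a=cv2.imread('pics/side0.png')[180:310,80:210];b=cv2.imread('pics/top0.png')[60:160,140:270]
cv2.imwrite('pics/fl.png',cv2.hconcat([cv2.resize(a,(400,400)),cv2.resize(b,(400,400))]))
E
```

```text
[ 0.26485174  0.05085744 -0.1874    ] [ 0.21072777  0.20564375 -0.1874    ]
[ 0.19070054  0.14467331 -0.0874    ] [ 0.15890762  0.20857204 -0.0874    ]
[ 0.15362493  0.19158124 -0.0374    ] [ 0.13299755  0.21003618 -0.0374    ]
neck [(array([0.13011806, 0.20706463, 0.09461962]), [np.float64(0.0003464808444616375), np.float64(0.00034648084446180753)])]
```

View pics/fl.png

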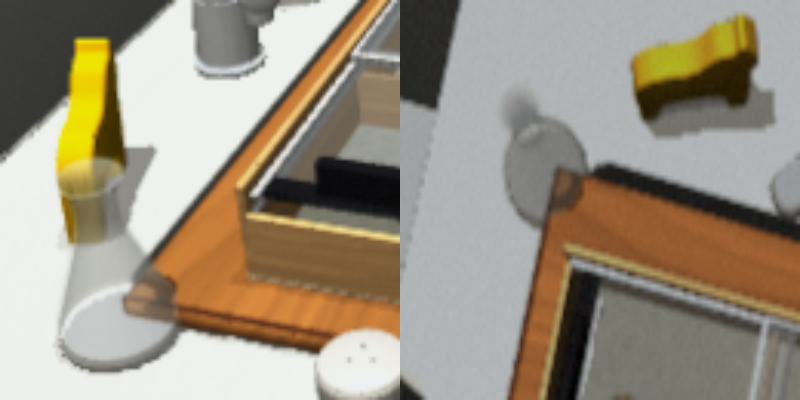

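Call:
play_rows --delta_pos '[[-0.003,-0.011,-0.02],[-0.003,-0.011,-0.02],[-0.003,-0.011,-0.02],[0,0,-0.025],[0,0,-0.025],[0,0,-0.025],[0,0,-0.02],[0,0,-0.014],[0,0,-0.01],[0,0,0]]' --twist '[[0,0,0],[0,0,0],[0,0,0],[0,0,0],[0,0,0],[0,0,0],[0,0,0],[0,0,0],[0,0,0],[0,0,0]]'

```text
clock: 3.2
eef_pos: [0.6653, 0.1038, 0.2471]
ee_rot: [0.702, -0.091, 0.09, -0.701]
contact_force: [0.3, -0.1, -0.3]
finger_gap: 0.0
```

Run:
```python
from h import *
st(); save('side','s2.png');save('wrist','w2.png')
a=cv2.imread('pics/s2.png')[120:300,100:340];b=cv2.imread('pics/w2.png')
cv2.imwrite('pics/m2.png',cv2.vconcat([cv2.resize(a,(400,300)),cv2.resize(b,(400,300))]))
```

```text
t 3.2 tcp [0.6653 0.1038 0.2471] case [-0.0015  0.189   0.0597] F [ 0.3 -0.1 -0.3] gap 0.0
[[0.967, -0.002, 0.255], [-0.255, -0.001, 0.967], [-0.002, -1.0, -0.001]]
```

View pics/m2.png

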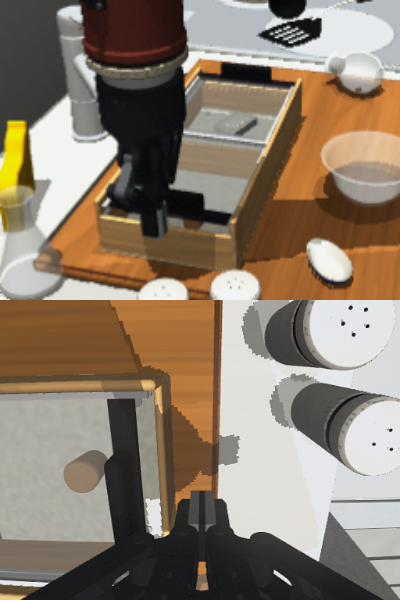

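Call:
play_rows --delta_pos '[[-0.003,-0.0115,0],[-0.003,-0.0115,0],[-0.003,-0.0115,0],[-0.003,-0.0115,0],[-0.003,-0.0115,0],[-0.003,-0.0115,0],[-0.003,-0.0115,0],[-0.003,-0.0115,0],[-0.003,-0.0115,0],[-0.003,-0.0115,0]]' --twist '[[0,0,0],[0,0,0],[0,0,0],[0,0,0],[0,0,0],[0,0,0],[0,0,0],[0,0,0],[0,0,0],[0,0,0]]'

```text
clock: 4.3
eef_pos: [0.6355, -0.0122, 0.2483]
ee_rot: [0.701, -0.091, 0.091, -0.701]
contact_force: [0.6, 1.0, 0.9]
finger_gap: 0.0004
```

Run:
```python
from h import *
st(); save('side','s3.png');save('wrist','w3.png')
a=cv2.imread('pics/s3.png')[120:300,100:340];b=cv2.imread('pics/w3.png')
cv2.imwrite('pics/m3.png',cv2.vconcat([cv2.resize(a,(400,300)),cv2.resize(b,(400,300))]))
```

```text
t 4.3 tcp [ 0.6355 -0.0122  0.2483] case [-0.0007  0.0692  0.0609] F [0.6 1.  0.9] gap 0.0004
[[0.967, 0.0, 0.255], [-0.255, -0.0, 0.967], [0.0, -1.0, -0.0]]
```

View pics/m3.png

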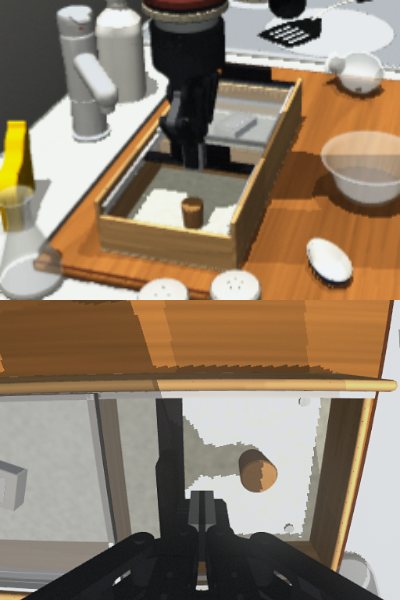

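The lid slides open as pushed, and the cork at (258,470) in the wrist half is now uncovered. I'll push the remaining 12 mm or so, then back off and rise.

Call:
play_rows --delta_pos '[[-0.001,-0.003,0],[-0.001,-0.003,0],[-0.001,-0.003,0],[-0.0005,-0.002,0],[0,0,0],[0.001,0.004,0],[0.001,0.004,0.01],[0,0,0.03],[0,0,0.04],[0,0,0.03]]' --twist '[[0,0,0],[0,0,0],[0,0,0],[0,0,0],[0,0,0],[0,0,0],[0,0,0],[0,0,0],[0,0,0],[0,0,0]]'

```text
clock: 5.4
eef_pos: [0.6343, -0.0146, 0.3614]
ee_rot: [0.701, -0.09, 0.092, -0.701]
contact_force: [0.7, -0.1, 0.4]
finger_gap: 0.0
```

Call:
play_rows --delta_pos '[[0.002,0.01,0],[0.002,0.01,0],[0.001,0.01,0],[0,0,0],[0,0,0],[0,0,0],[0,0,0],[0,0,0],[0,0,0],[0,0,0]]' --twist '[[0,0,0],[0,0,0],[0,0,0],[0,0,0],[0,0,0],[0,0,0],[0,0,0],[0,0,0],[0,0,0],[0,0,0]]' --jaw 0

```text
clock: 6.4
eef_pos: [0.6393, 0.0156, 0.3584]
ee_rot: [0.701, -0.091, 0.091, -0.701]
contact_force: [0.0, -0.1, 0.2]
finger_gap: 0.0425
```

Run:
```python
from h import *
st(); save('side','s4.png');save('wrist','w4.png');save('top','t4.png')
a=cv2.imread('pics/s4.png')[120:300,100:340];b=cv2.imread('pics/w4.png')
cv2.imwrite('pics/m4.png',cv2.resize(a,(720,540)));cv2.imwrite('pics/w4z.png',cv2.resize(b,(800,600)))
```

```text
t 6.4 tcp [0.6393 0.0156 0.3584] case [-0.0042  0.097   0.171 ] F [ 0.  -0.1  0.2] gap 0.0425
[[0.967, 0.0, 0.255], [-0.255, -0.0, 0.967], [0.0, -1.0, 0.0]]
```

View pics/m4.png

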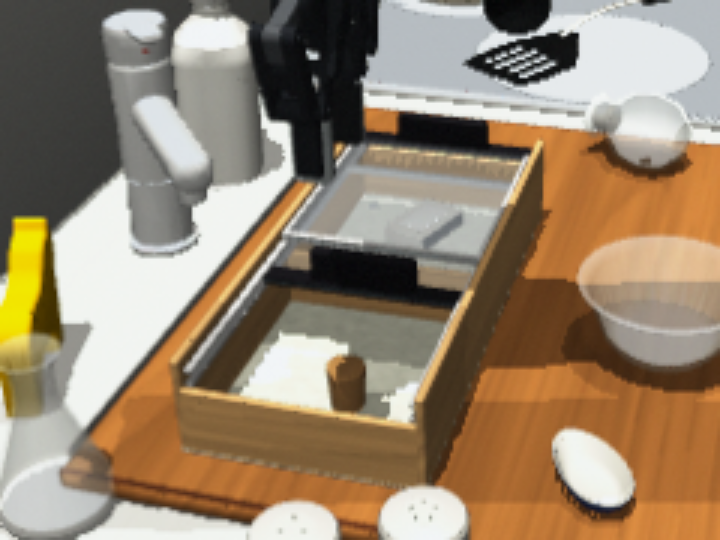

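View pics/w4z.png

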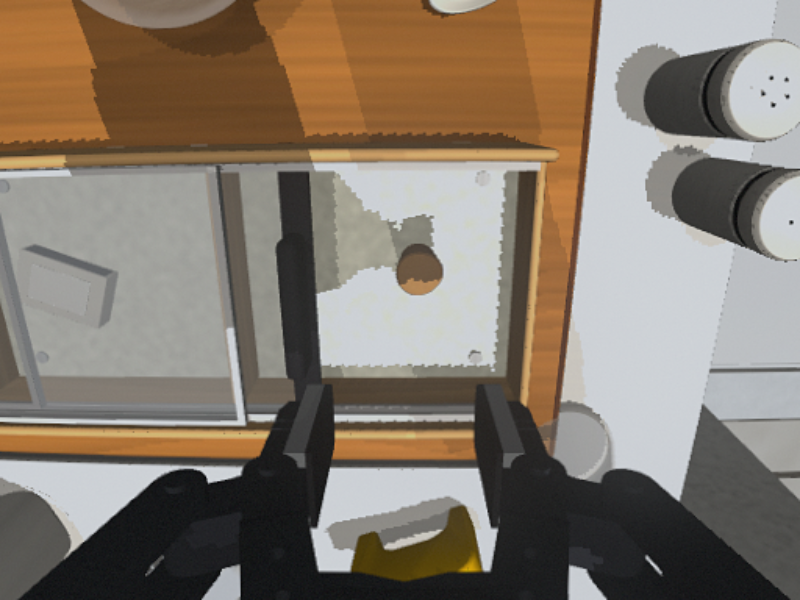

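Run:
```python
from h import *
from scipy.optimize import least_squares
k=1.5625
def bbox(fn,xy,z0):
    th=np.linspace(0,2*np.pi,60)
    pts=[proj(fn,[xy[0]+.013*np.cos(a),xy[1]+.013*np.sin(a),z0+h]) for a in th for h in (.004,.035)]
    p=np.array(pts);return np.r_[p.min(0),p.max(0)]
im=cv2.imread('pics/w4.png');cv2.imwrite('pics/c4.png',cv2.resize(im[140:210,230:310],None,fx=8,fy=8,interpolation=cv2.INTER_NEAREST))
tgt=np.array([396,243,443,296])/k
S=least_squares(lambda p:bbox('w4.png',p[:2],p[2])-tgt,[.638,.025,.187],x_scale=.01);print(S.x,w2c(S.x),S.fun)
S=least_squares(lambda p:bbox('w4.png',p[:2],.1874)-tgt,[.638,.025],x_scale=.01);print(S.x,w2c([*S.x,.187]),S.fun)
# side: cork bbox
tgs=np.array([328/3+100,354/3+120,367/3+100,410/3+120])
S=least_squares(lambda p:bbox('s4.png',p[:2],p[2])-tgs,[.638,.025,.187],x_scale=.01);print('side',S.x,w2c(S.x),S.fun)
S=least_squares(lambda p:np.r_[bbox('s4.png',p[:2],p[2])-tgs,bbox('w4.png',p[:2],p[2])-tgt],[.638,.025,.187],x_scale=.01);print('both',S.x,w2c(S.x),S.fun)
# lip
s=lambda x,y:('s4.png',100+x/3,120+y/3); w=lambda x,y:('w4.png',x/k,y/k)
print('lip in-top corners',[ (w2c(tri(w(*a),s(*b))[0]),) for a,b in [((279,235),(418,258)),((287,376),(312,248))]])
for q in [(279,237),(299,235),(288,376),(305,378)]: print(w2c(atz(*w(*q),P[2]+.075)))
for q in [(556,151),(552,461)]: print('corner',w2c(atz(*w(*q),P[2]+.066)))
```

```text
[0.64394638 0.02370913 0.16975204] [-0.00171138  0.10606786 -0.01764796] [ 0.73748632 -0.64922369 -0.73710592  0.60758186]Traceback (most recent call last):
  File "<stdin>", line 11, in <module>
    return func(*args, **kwargs)
    result = trf(vector_fun.fun, vector_fun.jac, x0, f0, J0, lb, ub, ftol, xtol,
                 gtol, max_nfev, x_scale, loss_function, tr_solver,
                 tr_options.copy(), verbose, callback=callback_wrapped)
    return trf_no_bounds(
        fun, jac, x0, f0, J0, ftol, xtol, gtol, max_nfev, x_scale,
        loss_function, tr_solver, tr_options, verbose, callback=callback)
    J = jac(x)
    self._update_jac()
    ~~~~~~~~~~~~~~~~^^
    self.J = self.jac_wrapped(xp_copy(self.x), f0=self.f)
             ~~~~~~~~~~~~~~~~^^^^^^^^^^^^^^^^^^^^^^^^^^^^
    J, dct = approx_derivative(
             ~~~~~~~~~~~~~~~~~^
        self.fun,
        ^^^^^^^^^
    ...<2 lines>...
        **self.finite_diff_options,
        ^^^^^^^^^^^^^^^^^^^^^^^^^^^
    )
    ^
    J, _nfev = _dense_difference(fun_wrapped, x0, f0, h,
               ~~~~~~~~~~~~~~~~~^^^^^^^^^^^^^
[... 255 characters left out ...]
        ^^^^^^^
    f = np.atleast_1d(self.fun(x, *self.args, **self.kwargs))
                      ~~~~~~~~^^^^^^^^^^^^^^^^^^^^^^^^^^^^^^
    return np.atleast_1d(self.fun(x))
                         ~~~~~~~~^^^
    return self.f(x, *self.args, **self.kwargs)
           ~~~~~~^^^^^^^^^^^^^^^^^^^^^^^^^^^^^^
  File "<stdin>", line 11, in <lambda>
  File "<stdin>", line 6, in bbox
  File "h.py", line 27, in proj
    j=json.load(open('pics/'+fn+'.json')); c,M=cam_pose(j['name'],j['p'],j['q'])
                                               ~~~~~~~~^^^^^^^^^^^^^^^^^^^^^^^^^
  File "h.py", line 8, in cam_pose
    c=manip.get_calibration(name)
ValueError: time passes only in moves, steps and waits
```

View pics/c4.png

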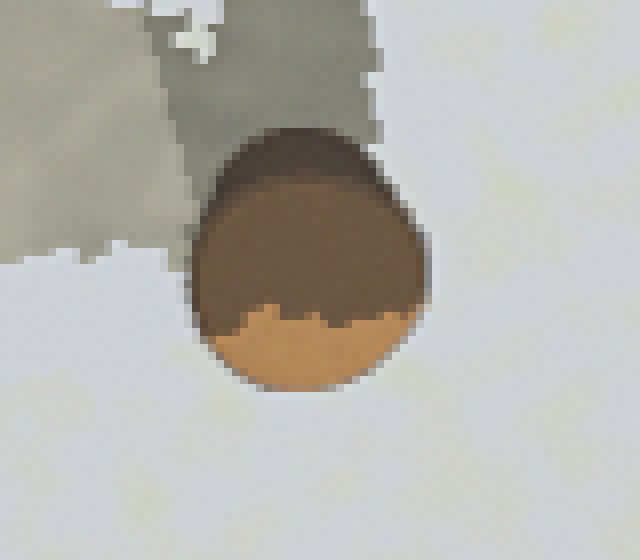

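```bash
sed -i 's/    c=manip.get_calibration(name)/    c=CAL.setdefault(name,None) or manip.get_calibration(name); CAL[name]=c/; s/^def cam_pose/CAL={}\ndef cam_pose/' h.py
python3 - <<'E'
from h import *
k=1.5625
s=lambda x,y:('s4.png',100+x/3-.33,120+y/3-.33); w=lambda x,y:('w4.png',x/k-.2,y/k-.2)
x,e=tri(('w4.png',268,174.8),s(347,361));print('corktop',x,w2c(x),e)
x,e=tri(('w4.png',268,174.8),('w1.png',234/k-.2,239/k-.2));print('corktop',x,w2c(x),e)
print('atz',w2c(atz('w4.png',268,174.8,P[2]+.035)))
print('lip in-top corners',[ (w2c(tri(w(*a),s(*b))[0]),) for a,b in [((279,235),(418,258)),((287,376),(312,248))]])
for q in [(279,237),(299,235),(288,376),(305,378)]: print(w2c(atz(*w(*q),P[2]+.075)))
for q in [(556,151),(552,461)]: print('corner',w2c(atz(*w(*q),P[2]+.066)))
E
```

```text
corktop [0.63610206 0.02470331 0.22935158] [-0.00955036  0.10503238  0.04195158] [np.float64(0.0008809515144788915), np.float64(0.0008809515144789736)]
corktop [0.63955447 0.0241329  0.21385701] [-0.00606649  0.10535964  0.02645701] [np.float64(0.00010110364467166738), np.float64(0.0001011036446717232)]
atz [-0.00844026  0.10509025  0.035     ]
lip in-top corners [(array([-0.03742201,  0.04135637,  0.08080755]),), (array([0.03520122, 0.03811265, 0.07517233]),)]
[-0.03748438  0.03952027  0.075     ]
[-0.03838288  0.0488075   0.075     ]
[0.03348961 0.03858715 0.075     ]
[0.03457237 0.04710489 0.075     ]
corner [-0.0754241   0.16594868  0.066     ]
corner [0.09123664 0.17945389 0.066     ]
```

Call:
play_rows --delta_pos '[[-0.002,0.009,0],[0,0,-0.025],[0,0,-0.03],[0,0,-0.03],[0,0,-0.02],[0,0,-0.015],[0,0,-0.01],[0,0,-0.01],[0,0,-0.006],[0,0,0]]' --twist '[[0,0,0],[0,0,0],[0,0,0],[0,0,0],[0,0,0],[0,0,0],[0,0,0],[0,0,0],[0,0,0],[0,0,0]]'

```text
clock: 7.55
eef_pos: [0.6371, 0.0248, 0.2119]
ee_rot: [0.701, -0.091, 0.091, -0.701]
contact_force: [0.1, 0.3, 0.2]
finger_gap: 0.0426
```

Run:
```python
from h import *
st(); save('side','s5.png');save('wrist','w5.png')
a=cv2.imread('pics/s5.png')[150:300,130:330];b=cv2.imread('pics/w5.png')
cv2.imwrite('pics/m5.png',cv2.vconcat([cv2.resize(a,(400,300)),cv2.resize(b,(400,300))]))
```

```text
t 7.55 tcp [0.6371 0.0248 0.2119] case [-0.0086  0.1054  0.0245] F [0.1 0.3 0.2] gap 0.0426
[[0.967, -0.001, 0.255], [-0.255, -0.0, 0.967], [-0.001, -1.0, -0.0]]
```

View pics/m5.png

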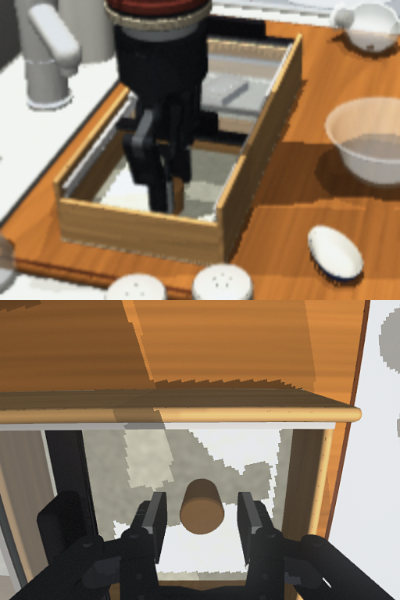

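The cork at (202,505) is centred between the pads. I'll descend the rest of the way and grip.

Call:
play_rows --delta_pos '[[0,0,-0.005],[0,0,-0.004],[0,0,-0.003],[0,0,-0.001],[0,0,0],[0,0,0],[0,0,0],[0,0,0],[0,0,0],[0,0,0]]' --twist '[[0,0,0],[0,0,0],[0,0,0],[0,0,0],[0,0,0],[0,0,0],[0,0,0],[0,0,0],[0,0,0],[0,0,0]]'

```text
clock: 8.65
eef_pos: [0.6378, 0.0265, 0.1994]
ee_rot: [-0.701, 0.09, -0.091, 0.702]
contact_force: [1.7, 5.1, 1.5]
finger_gap: 0.0426
```

Call:
play_rows --delta_pos '[[0,0,0],[0,0,0],[0,0,0],[0,0,0],[0,0,0],[0,0,0],[0,0,0],[0,0,0],[0,0,0.005],[0,0,0.01]]' --twist '[[0,0,0],[0,0,0],[0,0,0],[0,0,0],[0,0,0],[0,0,0],[0,0,0],[0,0,0],[0,0,0],[0,0,0]]' --jaw 1

```text
clock: 9.65
eef_pos: [0.6367, 0.025, 0.214]
ee_rot: [0.701, -0.091, 0.09, -0.701]
contact_force: [-0.3, 0.7, 0.7]
finger_gap: 0.0245
```

Run:
```python
from h import *
st(); save('side','s6.png');save('wrist','w6.png')
a=cv2.imread('pics/s6.png')[150:300,130:330];b=cv2.imread('pics/w6.png')
cv2.imwrite('pics/m6.png',cv2.vconcat([cv2.resize(a,(400,300)),cv2.resize(b,(400,300))]))
```

```text
t 9.65 tcp [0.6367 0.025  0.214 ] case [-0.009   0.1055  0.0266] F [-0.3  0.7  0.7] gap 0.0245
[[0.967, -0.002, 0.255], [-0.255, -0.0, 0.967], [-0.002, -1.0, -0.001]]
```

View pics/m6.png

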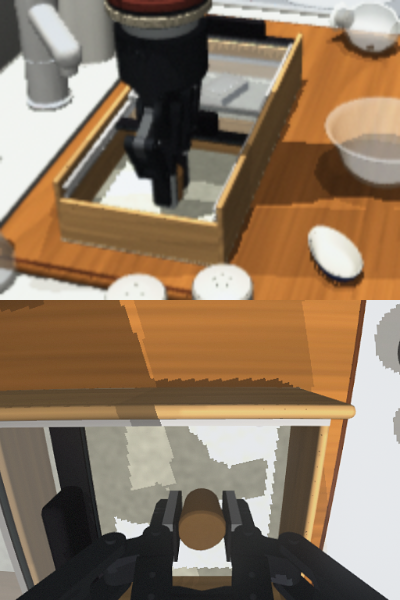

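Call:
play_rows --delta_pos '[[0,0,0.02],[0,0,0.04],[0,0,0.045],[0,0,0.045],[-0.01,-0.005,0.02],[-0.03,-0.013,0],[-0.03,-0.013,0],[-0.03,-0.013,0],[-0.03,-0.013,0],[-0.02,-0.008,0]]' --twist '[[0,0,0],[0,0,0],[0,0,0],[0,0,0],[0,0,0],[0,0,0],[0,0,0],[0,0,0],[0,0,0],[0,0,0]]'

```text
clock: 10.75
eef_pos: [0.4856, -0.0415, 0.3849]
ee_rot: [-0.701, 0.091, -0.092, 0.701]
contact_force: [-0.7, -0.6, -0.1]
finger_gap: 0.0243
```

Run:
```python
from h import *
st(); save('side','s7.png');save('wrist','w7.png')
a=cv2.imread('pics/s7.png')[110:260,200:400];b=cv2.imread('pics/w7.png')
cv2.imwrite('pics/m7.png',cv2.resize(a,(800,600)));cv2.imwrite('pics/w7z.png',cv2.resize(b,(800,600)))
```

```text
t 10.75 tcp [ 0.4856 -0.0415  0.3849] case [-0.1382  0.0027  0.1975] F [-0.7 -0.6 -0.1] gap 0.0243
[[0.967, 0.001, 0.256], [-0.256, 0.001, 0.967], [0.001, -1.0, 0.001]]
```

View pics/m7.png

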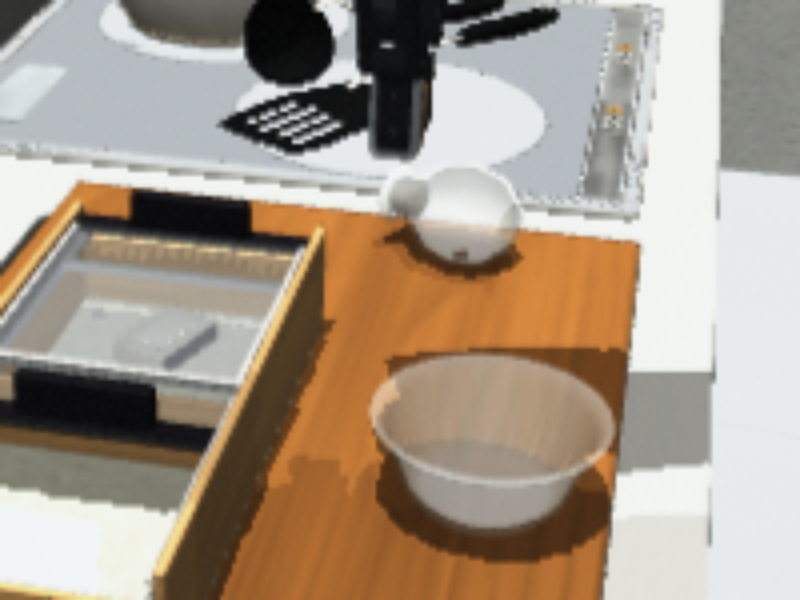

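View pics/w7z.png

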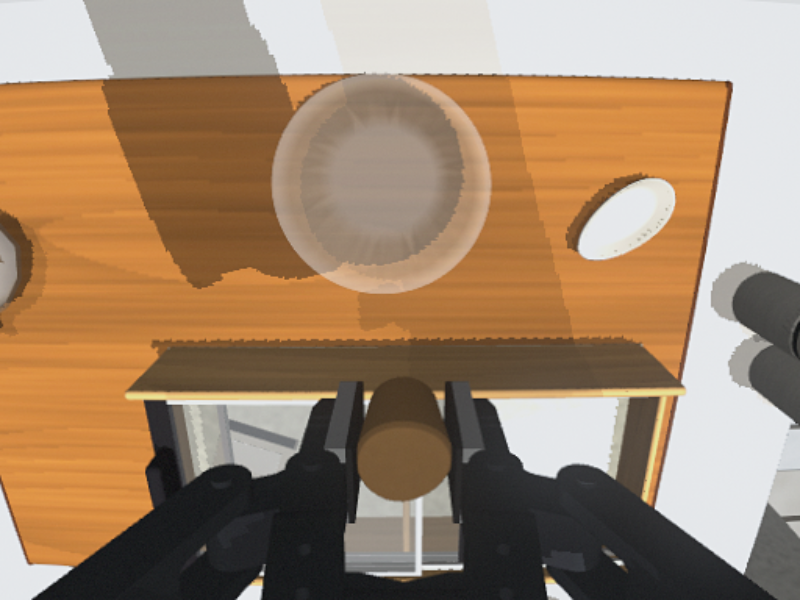

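Run:
```python
from h import *
k=1.5625
s=lambda x,y:('s7.png',200+x/4-.4,110+y/4-.4); w=lambda x,y:('w7.png',x/k-.2,y/k-.2)
t=lambda x,y:('top0.png',165+(x+.5)/3.33-.5,105+(y+.5)/3.33-.5)
for o in ([w(381.5,183.5),s(493,421)],[w(381.5,183.5),t(259,483)],[w(381.5,183.5),t(259,483),s(493,421)]): print(tri(*o))
print(atz(*w(381.5,183.5),.237),atz(*t(259,483),.237))
from scipy.optimize import least_squares
def bb(fn,p):
    a=np.linspace(0,6.283,90);q=np.array([proj(fn,[p[0]+.0585*np.cos(i),p[1]+.0585*np.sin(i),p[2]]) for i in a]);return np.r_[q.min(0),q.max(0)]
tw=np.array([272,73,491,294])/k-.2
ts=np.array([370/4+200-.4,352/4+110-.4,615/4+200-.4])
S=least_squares(lambda p:np.r_[bb('w7.png',p)-tw,bb('s7.png',p)[:3]-ts],[.43,-.04,.24],x_scale=.01);print(S.x,S.fun)
```

```text
(array([ 0.43281688, -0.04193359,  0.23901738]), [np.float64(0.0016802795278570756), np.float64(0.0016802795278571456)])
(array([ 0.433832  , -0.04334456,  0.21286997]), [np.float64(5.6125139165100764e-05), np.float64(5.612513916513573e-05)])
(array([ 0.43345709, -0.04311401,  0.23804841]), [np.float64(0.0026516509433968626), np.float64(0.001783773473859051), np.float64(0.0009574808185943779)])
[ 0.43138991 -0.04163415  0.237     ] [ 0.43480222 -0.04420232  0.237     ]
[ 0.43427615 -0.04227625  0.24265111] [-0.15386385  0.21427509  0.11628822  0.32354747  0.54394254  0.4814846
  0.58086017]
```

Call:
play_rows --delta_pos '[[-0.0175,-0.0005,0],[-0.0175,-0.0005,-0.01],[-0.0175,-0.0005,-0.02],[0,0,-0.025],[0,0,-0.025],[0,0,-0.02],[0,0,-0.01],[0,0,-0.005],[0,0,0],[0,0,0]]' --twist '[[0,0,0],[0,0,0],[0,0,0],[0,0,0],[0,0,0],[0,0,0],[0,0,0],[0,0,0],[0,0,0],[0,0,0]]'

```text
clock: 11.85
eef_pos: [0.4353, -0.0417, 0.2702]
ee_rot: [-0.701, 0.091, -0.091, 0.701]
contact_force: [-0.3, 0.5, -0.4]
finger_gap: 0.0243
```

Run:
```python
from h import *
st(); save('side','s8.png');save('wrist','w8.png')
a=cv2.imread('pics/s8.png')[110:260,200:400];b=cv2.imread('pics/w8.png')
cv2.imwrite('pics/m8.png',cv2.vconcat([cv2.resize(a,(400,300)),cv2.resize(b,(400,300))]))
```

```text
t 11.85 tcp [ 0.4353 -0.0417  0.2702] case [-0.1868 -0.0103  0.0828] F [-0.3  0.5 -0.4] gap 0.0243
[[0.967, 0.001, 0.255], [-0.255, 0.0, 0.967], [0.001, -1.0, 0.0]]
```

View pics/m8.png

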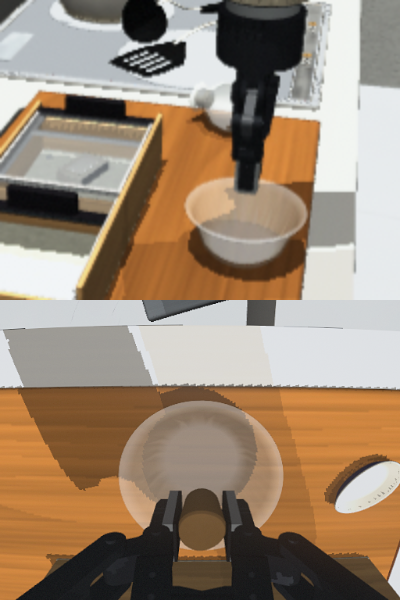

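The fingers are over the bowl's middle (side view x = 246 for both). Lowering 60 mm.

Call:
play_rows --delta_pos '[[-0.002,-0.001,-0.012],[0,0,-0.012],[0,0,-0.012],[0,0,-0.01],[0,0,-0.006],[0,0,-0.004],[0,0,-0.003],[0,0,0],[0,0,0],[0,0,0]]' --twist '[[0,0,0],[0,0,0],[0,0,0],[0,0,0],[0,0,0],[0,0,0],[0,0,0],[0,0,0],[0,0,0],[0,0,0]]'

```text
clock: 12.95
eef_pos: [0.433, -0.0427, 0.2107]
ee_rot: [-0.701, 0.091, -0.091, 0.701]
contact_force: [0.1, 0.7, -0.1]
finger_gap: 0.0243
```

Run:
```python
from h import *
st(); save('side','s9.png');save('wrist','w9.png')
a=cv2.imread('pics/s9.png')[110:260,200:400];b=cv2.imread('pics/w9.png')
cv2.imwrite('pics/m9.png',cv2.vconcat([cv2.resize(a,(400,300)),cv2.resize(b,(400,300))]))
```

```text
t 12.95 tcp [ 0.433  -0.0427  0.2107] case [-0.1888 -0.0119  0.0233] F [ 0.1  0.7 -0.1] gap 0.0243
[[0.967, 0.001, 0.255], [-0.255, 0.0, 0.967], [0.001, -1.0, 0.0]]
```

View pics/m9.png

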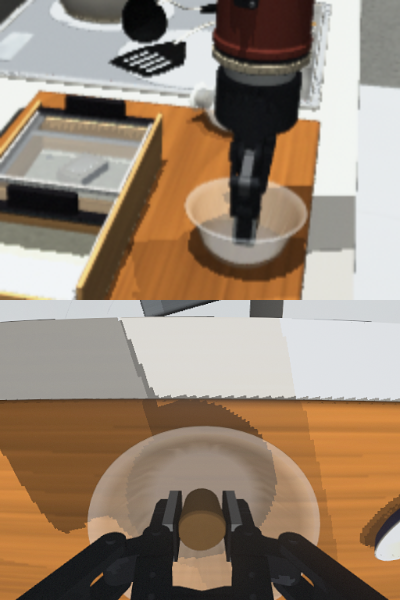

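The cork is held in the middle of the bowl with no contact force. Releasing with a small opening.

Call:
play_rows --delta_pos '[[0,0,-0.003],[0,0,0],[0,0,0],[0,0,0],[0,0,0],[0,0,0],[0,0,0],[0,0,0],[0,0,0],[0,0,0]]' --twist '[[0,0,0],[0,0,0],[0,0,0],[0,0,0],[0,0,0],[0,0,0],[0,0,0],[0,0,0],[0,0,0],[0,0,0]]' --jaw 0.2

```text
clock: 14.05
eef_pos: [0.4328, -0.0427, 0.2073]
ee_rot: [0.701, -0.091, 0.091, -0.701]
contact_force: [0.6, -1.2, 0.4]
finger_gap: 0.034
```

Call:
play_rows --delta_pos '[[0,0,0.01],[0,0,0.015],[0,0,0.02],[0,0,0.025],[0,0,0.03],[0,0,0.03],[0,0,0.03],[0,0,0.01],[0,0,0],[0,0,0]]' --twist '[[0,0,0],[0,0,0],[0,0,0],[0,0,0],[0,0,0],[0,0,0],[0,0,0],[0,0,0],[0,0,0],[0,0,0]]'

```text
clock: 15.05
eef_pos: [0.4325, -0.0427, 0.3765]
ee_rot: [0.701, -0.091, 0.091, -0.701]
contact_force: [-0.2, 0.9, -0.3]
finger_gap: 0.0342
```

Run:
```python
from h import *
st(); save('side','s10.png');save('wrist','w10.png')
a=cv2.imread('pics/s10.png')[110:260,180:380];b=cv2.imread('pics/w10.png')
cv2.imwrite('pics/m10.png',cv2.vconcat([cv2.resize(a,(400,300)),cv2.resize(b,(400,300))]))
```

```text
t 15.05 tcp [ 0.4325 -0.0427  0.3765] case [-0.1893 -0.012   0.1891] F [-0.2  0.9 -0.3] gap 0.0342
[[0.967, -0.001, 0.255], [-0.255, -0.0, 0.967], [-0.001, -1.0, -0.0]]
```

View pics/m10.png

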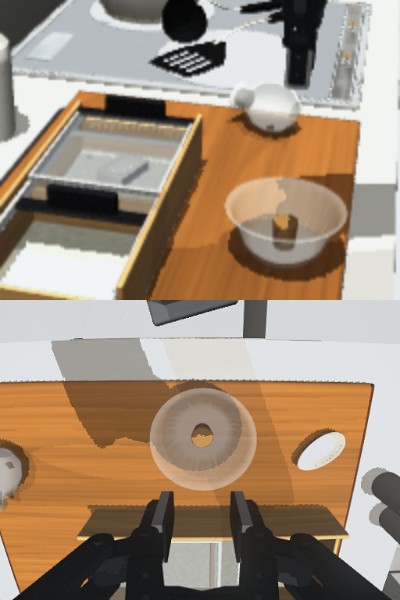

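The cork stands upright in the middle of the bowl, at (285,232) in the side half and (202,435) in the wrist half. The bowl hasn't moved, the left lid is open, the right lid is shut and the gripper is clear. I'm handing the job in.

```bash
python3 -c "
from bench import manip; print(manip.job_done())"
```

```text
the job is handed in; nothing more can be done
None
```

The cork is in the glass bowl and the job is handed in, at about 15 s on the robot's clock. The hand-in gives no verdict, so this rests on my own checks.

**What I did:** the cork was under the left lid. I pushed that lid's lip with the closed fingers, gripped the cork (the gap stopped at 24.5 mm), lowered it into the middle of the bowl and let go. I then raised the gripper about 170 mm clear.

**Last checks:**
- **Lids:** after the push I measured the left lip at about y +0.043 m in the case's frame, so fully open. In the last picture the left lid was still open and the right one shut.
- **Cork and bowl:** the last pictures show the cork standing upright near the bowl's centre and the bowl upright. By eye it hasn't moved; I didn't measure its position again.
- **Gripper:** it touches nothing.

**What disagreed:**
- The position measurements differed between views by about 2–4 mm sideways. The triangulated heights of the cork's top and the bowl's rim scattered more, so I took the cork's height from the text.
- A sideways force of about 5 N appeared on the final descent to the cork and was gone after the grip. I didn't find what caused it.

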